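# Close up the soldering hearth around a bangle

## Task

On the soldering hearth, push the charcoal block, with the bangle set up on it, home into the corner of the firebricks, flat against both the back row and the side brick. Then slide the loose brick along the back row until it stands flat against the free end of the block, so that the bangle is walled in on three sides. Only push with the fingertips, gently enough that the bangle stays where it lies in the middle of the block: lift or tip nothing, and leave the other tools alone.

Things in the scene. Friction and masses are not known exactly. Their poses are not given: they have to be found in the camera images.
- hearth: Soldering hearth, fixed: low dark steel tray, inside 300 (x) by 575 (y) mm, tiled floor 12 mm and rim 28 mm above the bench. Origin: middle of the tray at bench height; x to its back (away from the robot), y to its left; yaw up to 0.15 rad. Bedded in it: pale firebricks 57 mm wide, tops 62 mm above the bench, a back row (front face x = +93 mm) and a left side brick (inner face y = +230.5 mm).
- hearth_corner (a point): Corner on the tray floor where the front face of the back row (it runs along y over the tray's whole width) meets the inner face of the side brick (it runs 230 mm along -x from here). In the hearth frame: (93, 230.5, 12) mm; axes as the hearth's.
- charcoal_block: Black pressed-charcoal slab 90 (x) by 140 (y) by 32 (z) mm, 0.2 to 0.45 kg, lying loose on the tray floor, 1 to 7 cm short of the back row and 2 to 10 cm of the side brick, askew by up to 0.25 rad; slides with plain friction. Origin: centre of its underside; x towards the back row, y towards the side brick. Home, its centre is 45 mm from the back row's face and 70 mm from the side brick's.
- loose_brick: Loose brick, the only firebrick not bedded: 115 (x) by 57 (y) by 50 (z) mm, 0.25 to 0.5 kg, on the tray floor right of the charcoal block, its short end about 1 to 10 mm from the back row and nearly square to it. Origin: centre of its underside; x towards the back row, y towards the charcoal block. Pushed below half its height it slides without tipping.
- bangle: Silver bangle lying flat in the middle of the charcoal block's top: a hoop of 66 mm outside diameter, 8 mm high, with a small round setting on its outside; 30 g, held only by friction, so it slides if the block is jerked or stops hard from more than about 0.15 m/s. Origin: centre of the hoop, on its underside.
- borax: White round borax dish, 72 mm across and 20 mm high, with a borax cone up to 44 mm; stands in the front right of the tray. Leave alone. Origin: centre of its underside.
- tin: Small round metal solder tin, 40 mm across, 17 mm high, in the front left of the tray. Leave alone. Origin: centre of its underside.
- tweezers: Cross-locking tweezers 165 mm long, 24 mm wide, 10 mm high, lying along the tray's right end. Leave alone. Origin: middle, underside.
- fluxbottle: Amber glass jar 52 mm across, 105 mm high, on the bench to the right of the hearth. Leave alone. Origin: centre of its underside.
- chasing_hammer: Chasing hammer 230 mm long, lying on the bench to the left of the hearth. Leave alone. Origin: on its underside, along the handle.
- third_hand: Third-hand stand: steel base 75 by 55 mm with a post and tweezers up to 125 mm high, on the bench left of the hearth. Leave alone. Origin: centre of its underside.
Not all that is in view belongs to the job. Of the things that look like the charcoal_block, the middle-sized one is meant. Leave any turquoise look-alike of the loose_brick alone.

How it is judged:
By the outcome, as a careful person would: the job done as asked, in the order asked, and still so for the second after the job is handed in, with the robot touching nothing.
It also fails if it takes over 61 s, if anything falls off the work surface, if the arm or the gripper's body presses on something with over 40 N, if the wrist force passes 120 N, or if a joint passes its speed limit or range.

## Robot

A 6-joint arm with a two-finger parallel gripper is mounted at the origin on the work surface. World frame = base frame: x ahead of the robot, y to its left, z up, the work surface at z = 0. Lengths are in m, angles in rad, forces in N, time in s.
With the tool pointing down it reaches from about 0.35 to 0.8 m from the base axis. Payload 7.3 kg.
Tool frame: the origin (TCP) lies at the very end of the fingers, on their centre line; the grasp point (between the pads) lies 19 mm behind it; z points along the fingers, y is the line along which they close (so a half turn about z gives the same grasp; the last joint's range is limited). The gripper opens to 85 mm and grips with 20 to 120 N. Pads are 22 mm wide; open, the fingers measure 114 mm over their backs; the gripper's body (76 mm by 85 mm) begins 54 mm behind the grasp point. The pads swing forward as they close: fully open they stand 13 mm farther back than shut.
Start: joints at [-1.359, 0.342, 1.524, -0, 1.275, -0.146], TCP at [0.184, -0.492, 0.193] pointing down, gripper open.
Joint ranges: [-2.53, 2.53], [-0.77, 2.02], [0.04, 2.7], [-1, 4.14], [0.28, 2.66], [-3.11, 3.11]. Speed limits (rad/s): [2.57, 2.57, 3.14, 3.14, 3.14, 3.14].

## Interface

Orientations are given as [roll, pitch, yaw] about the fixed x, y, z axes, in that order (R = Rz(yaw) Ry(pitch) Rx(roll)).
In Python, from bench import readout, vision, manip, models gives the robot as it stands. The module is installed in compiled form; this text tells all that it offers.
- The arm moves only by the tool drive_tool, never from a script. Its argument "deltas" is one flat list of numbers, 4 for each row, row after row: the shift along the tool's x, y, z in m, then the turn about the tool's z in rad. A call has 1 to 8 rows; each row shifts and turns the commanded pose from where the row before left it, along the tool's axes as they then stand; what a row does not reach is not made up. A row lasts 1/10 s, in which the tool goes at most 50 mm and 8.59 degrees, less where a joint would pass 70% of its speed; a pose out of reach is approached as far as the arm can. A call is refused whole if a number of a shift passes 0.05 or a number of a turn 0.15, either way. A call with a gripper value outside its range is refused whole. "hand" is the opening in per cent of the stroke, from 0 (shut) to 100 (fully open), set as the call begins (left out, the last holds). The fingers move at their own pace and stop on an object; "grip_force" is the grip in N (left out, the last holds). Time passes only in rows, so rows that do not move let the fingers close. It gives the time, the measured TCP pose, the force, the opening and the grip force at its end, in the units of the state.
- readout.observe(): the state, without advancing time (a new reading comes with each control period).
- vision.grab_frame(name): name is "side" or "top"; returns (picture, depth): 420x560x3 uint8, red, green, blue; 420x560 float32, m along the optical axis (not along the pixel's ray), 0 where there is no reading.
- vision.camera_info(name): a dict with "mtx" (3x3 intrinsics, pixels), "extrinsics" (4x4, takes a point from world to camera coordinates). Camera axes: x right, y down, z forward; pixel columns grow to the right and rows downward; lengths in m; the calibration is good to about 2 mm. A picture is of the moment at which its call begins. camera_info takes no time and is no camera call.
- manip.job_done(): hands the job in; it is judged then, once.
Trained networks look in the newest picture that a camera, given by its name, has taken for a name from the list of things; names that differ only in an ending like _2 or _b are one class to them, and where a whole thing is asked for, a point or a joint stands for the part that bears it (a point fixed in the world has none). Each returns a list of dicts, best first, with "score" (0 to 1); they miss things now and then, are a little off and sometimes report something else, mostly with a low value. They report only what shows in the picture. A call takes as long as a camera call. They do not tell look-alikes from the thing itself.
- models.spot_in(name, camera): "extent" ([left, top, right, bottom] in pixels, round what is visible of it).
- models.masks_of(name, camera): "mask" (420x560 bool, what is visible of it) and "extent" ([left, top, right, bottom] in pixels, round what is visible of it).
- models.spot_point(name, camera): "point" ([column, row] in pixels: a listed point, or the origin of a listed thing).
The state is a dict: "time_s": time; "joints": joint angles; "qvel": joint speeds; "effort": joint torques, N m; "eef_pos": TCP position; "eef_rot": TCP orientation; "ft_force": force on the tool from outside, world axes, zero at the start; "ft_torque": the same for the moment, N m; "width": finger opening in m; "finger_force": force on a finger pad.
Only numpy, scipy, OpenCV 4.12 (cv2) and the standard library are available. Lean on these libraries where they do the work, as an engineer would, in place of code of your own. Each camera call takes 0.05 s, during which the arm holds its last target. There are 200 camera calls.

## Working session

There is one attempt and no reset: what is moved stays moved. The work goes in short steps, Python scripts to look and compute and a tool call to move; the robot and the scene stay as the last step left them, time stands still between calls to the robot, and variables do not carry over. Pictures are saved under pics/ and viewed, at most 10 in all, crops included, and the job is handed in when it is done.

Besides the shell and the picture viewer there is one more tool, called after "Request:" by a JSON object that holds its "op" and its "data", one argument or row to a line. drive_tool: Moves the arm, as the interface text tells. Its arguments: {"type":"object","properties":{"deltas":{"type":"array"},"hand":{"type":"number"},"grip_force":{"type":"number"}},"required":["deltas"]}

```bash
mkdir -p pics
cat > h.py <<'E'
import numpy as np,cv2
from bench import readout,vision,manip,models
def pts(cam,d):
    i=vision.camera_info(cam);K=np.array(i["mtx"]);T=np.linalg.inv(np.array(i["extrinsics"]))
    v,u=np.mgrid[:420,:560]
    P=np.stack([(u-K[0,2])/K[0,0]*d,(v-K[1,2])/K[1,1]*d,d],-1)
    return P@T[:3,:3].T+T[:3,3]
E
python3 - <<'E'
from h import *
s=readout.observe();print(s)
for c in("top","side"):
    p,d=vision.grab_frame(c);cv2.imwrite(f"pics/{c}0.png",p[:,:,::-1]);np.savez(f"{c}0.npz",p=p,d=d)
    W=pts(c,d);print(c,np.round(np.linalg.inv(np.array(vision.camera_info(c)["extrinsics"]))[:3,3],3))
    for n in("charcoal_block","loose_brick","bangle","hearth_corner"):
        if n!="hearth_corner":
            for m in models.masks_of(n,c):
                q=W[m["mask"]&(d>0)];print(n,round(m["score"],2),np.round(m["extent"]),np.round(np.median(q,0),3),np.round(np.percentile(q[:,2],95),3))
        else:
            for m in models.spot_point(n,c):
                u,v=np.round(m["point"]).astype(int);print(n,m["score"],u,v,W[v,u])
E
```

```text
{'time_s': 0.0, 'joints': array([-1.35899230e+00,  3.42707100e-01,  1.52503116e+00, -1.17383128e-05,
        1.27538387e+00, -1.45998189e-01]), 'qvel': array([-7.80947710e-04, -1.86022186e-03,  8.24106285e-04, -3.28364305e-04,
       -1.71392133e-03,  3.98697900e-05]), 'effort': array([ 2.74047306e-03, -4.33674359e+01, -2.46011460e+01,  6.27038662e-05,
        7.73588545e-03,  1.90950044e-05]), 'eef_pos': array([ 0.18378349, -0.4912879 ,  0.19182917]), 'eef_rot': array([-3.14007781e+00, -2.11404134e-04,  3.57805481e-01]), 'ft_force': array([ 0.22054703,  0.43065158, -0.24081802]), 'ft_torque': array([-0.00250076,  0.02118323,  0.0125668 ]), 'finger_force': 0.0, 'width': 0.08506402678855933}
top [ 0.288 -0.018  1.124]
charcoal_block 0.77 [231. 146. 289. 191.] [0.545 0.049 0.045] 0.049
charcoal_block 0.72 [116. 267. 189. 314.] [0.203 0.34  0.042] 0.046
charcoal_block 0.56 [348. 237. 381. 266.] [ 0.305 -0.246  0.023] 0.026
loose_brick 0.9 [440. 241. 490. 265.] [ 0.297 -0.51   0.05 ] 0.054
loose_brick 0.72 [334. 132. 360. 179.] [ 0.573 -0.199  0.063] 0.066
hearth_corner 0.64 460 198 [ 0.45020873 -0.51452192  0.03972468]
hearth_corner 0.6 217 131 [0.65893061 0.17158965 0.0147193 ]
hearth_corner 0.3 296 166 [ 0.55153419 -0.05941466  0.01483506]
hearth_corner 0.22 221 203 [0.44316542 0.15522005 0.02723352]
side [ 0.319 -0.834  0.955]
charcoal_block 0.77 [214. 139. 233. 176.] [0.239 0.351 0.043] 0.047
charcoal_block 0.6 [303. 183. 336. 220.] [0.542 0.033 0.045] 0.051
charcoal_block 0.6 [235. 276. 274. 307.] [ 0.291 -0.253  0.023] 0.026
loose_brick 0.85 [324. 244. 368. 270.] [ 0.57  -0.215  0.061] 0.065
loose_brick 0.77 [250. 354. 281. 416.] [ 0.293 -0.529  0.051] 0.053
bangle 0.43 [308. 200. 312. 203.] [0.511 0.029 0.051] 0.055
hearth_corner 0.7 344 177 [0.65468913 0.15163893 0.03520118]
```

View pics/top0.png

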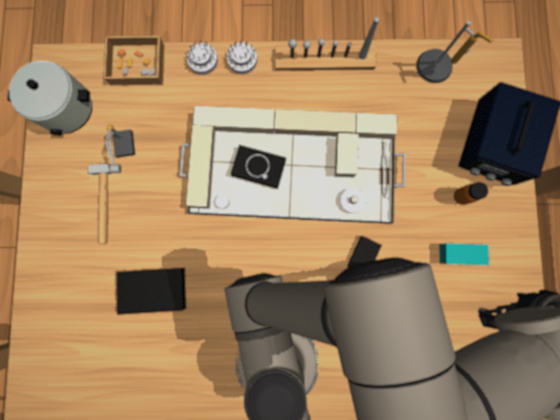

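View pics/side0.png

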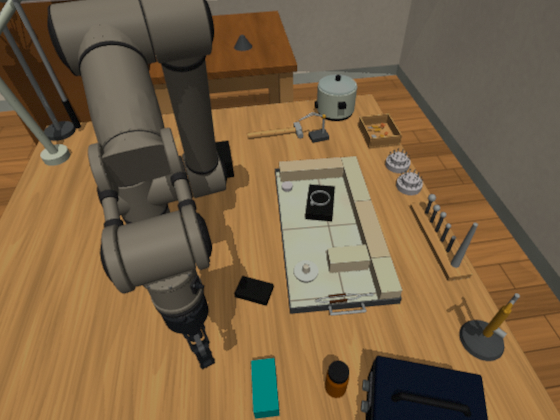

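Three black slabs: top view (260,168) in the tray carrying the bangle, (150,290) larger, on the bench, and (365,252) smaller, on the bench. The one at (260,168) is middle-sized and bears the bangle. The loose brick is the pale one at (347,155); the turquoise one at (464,254) is the decoy.

```bash
cat >> h.py <<'E'
def rect(q):
    (cx,cy),(w,h),a=cv2.minAreaRect((q[:,:2]*1000).astype(np.float32)); return np.round([cx,cy,w,h,a],1)
def edge(a,b): # robust line b = m a + c
    m,c=np.polyfit(a,b,1)
    for _ in range(4):
        r=b-m*a-c; k=abs(r)<max(.002,1.5*np.std(r)); m,c=np.polyfit(a[k],b[k],1)
    return m,c,k.sum()
def measure(p,d,W):
    x,y,z=W[...,0],W[...,1],W[...,2]; dark=p.max(-1)<75
    reg=(x>.4)&(x<.75)&(y>-.4)&(y<.25)
    out={}
    m=(reg&(z>.03)&(z<.052)&dark&(x>.42)).astype(np.uint8)
    n,L,S,_=cv2.connectedComponentsWithStats(m)
    i=1+np.argmax(S[1:,4]); out["block"]=rect(W[L==i])
    return out,reg
E
python3 - <<'E'
from h import *
f=np.load("top0.npz");p,d=f["p"],f["d"];W=pts("top",d)
o,reg=measure(p,d,W);print(o)
x,y,z=W[...,0],W[...,1],W[...,2]
T=reg&(abs(z-.062)<.006)
# back row front edge: per column, lowest x with top height
A=[]
for u in range(222,395):
    k=np.where(T[:,u]&(x[:,u]>.6))[0]
    if len(k): A.append((y[k[-1],u],x[k[-1],u]))
A=np.array(A); print("back x=m*y+c",edge(A[:,0],A[:,1]))
B=[]
for v in range(140,205):
    k=np.where(T[v]&(y[v]>.1))[0]
    if len(k): B.append((x[v,k[-1]],y[v,k[-1]]))
B=np.array(B);print("side y=m*x+c",edge(B[:,0],B[:,1]),B[::12])
m=models.masks_of("loose_brick","top")
mm=[k for k in m if k["extent"][0]<400][0]["mask"]
print("brick",rect(W[mm&(abs(z-.062)<.006)]))
for n in("borax","tin","tweezers"):
    for k in models.masks_of(n,"top")[:2]: print(n,k["score"],np.round(np.median(W[k["mask"]],0),3),np.round(k["extent"]))
for k in models.spot_point("bangle","top"):
    u,v=np.round(k["point"]).astype(int);print("bangle",k["score"],u,v,W[v,u])
h=np.hstack([cv2.resize(p[115:215,185:335],None,fx=4,fy=4,interpolation=2)]);cv2.imwrite("pics/crop.png",h[:,:,::-1])
E
```

```text
{'block': array([546. ,  49.4, 136.1,  85.5,  73.9])}
back x=m*y+c (np.float64(0.05715466630272245), np.float64(0.6505311509409745), np.int64(151))
side y=m*x+c (np.float64(-0.05568392980753114), np.float64(0.21344495034872468), np.int64(64)) [[0.61611    0.17940773]
 [0.58155241 0.1816159 ]
 [0.5493711  0.18264512]
 [0.51510973 0.18483929]
 [0.48113884 0.18701703]
 [0.44683285 0.18837025]]
brick [ 578.2 -201.6   58.   119.4   86.7]
borax 0.86 [ 0.449 -0.217  0.033] [340. 191. 370. 214.]
tin 0.74 [0.448 0.152 0.031] [214. 194. 229. 208.]
tweezers 0.76 [ 0.542 -0.314  0.021] [381. 141. 386. 198.]
bangle 0.55 256 166 [0.54497002 0.05450608 0.04686128]
```

View pics/crop.png

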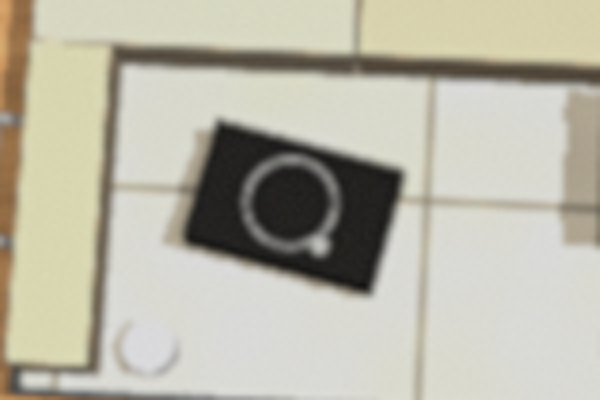

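The crop confirms it: the slab with the bangle (ring centre about (290,203) in the crop) lies in the tray. The hearth yaw is about -0.057. The block needs about +61 mm in hearth x, +62 mm in y and +0.22 rad. I'll now turn the gripper square to the hearth and move in front of the block.

Request:
{"op": "drive_tool", "data": {
  "deltas": [0,0,0,0.138,0,0,0,0.138,0,0,0,0.138,0.015,-0.034,0,0,0.015,-0.034,0,0,0.015,-0.034,0,0,0.015,-0.034,0,0,0.015,-0.034,0,0],
  "hand": 60
}}

```text
time_s: 1.55
eef_pos: [0.2688, -0.3249, 0.1926]
eef_rot: [3.141, -0.0, -0.057]
ft_force: [0.9, -0.3, -0.1]
width: 0.0505
finger_force: 0.0
```

Request:
{"op": "drive_tool", "data": {
  "deltas": [0.015,-0.034,0,0,0.015,-0.034,0,0,0.015,-0.034,0,0,0.015,-0.034,0,0,0.015,-0.034,0,0,0.015,-0.034,0,0,0.015,-0.034,0,0,0.015,-0.034,0,0]
}}

```text
time_s: 2.35
eef_pos: [0.404, -0.06, 0.1928]
eef_rot: [3.141, -0.001, -0.056]
ft_force: [-0.7, -0.3, 0.2]
width: 0.0511
finger_force: 0.0
```

Request:
{"op": "drive_tool", "data": {
  "deltas": [0.015,-0.034,0,0,0.015,-0.034,0,0,0.012,-0.033,0,0,0,0,0,0,0,0,0,0]
}}

```text
time_s: 2.85
eef_pos: [0.4509, 0.0376, 0.1923]
eef_rot: [3.141, 0.0, -0.054]
ft_force: [-0.3, 0.2, -0.0]
width: 0.0512
finger_force: 0.0
```

```bash
cat >> h.py <<'E'
th=-.0565;C=np.array([.6596,.1757]);E=np.array([[np.cos(th),np.sin(th)],[-np.sin(th),np.cos(th)]])
def H(p): return np.round(E@(np.array(p[:2])-C)*1000,1)
def st():
    s=readout.observe();print("t",round(s["time_s"],2),"h",H(s["eef_pos"]),"z",round(s["eef_pos"][2]*1000,1),"rot",np.round(s["eef_rot"],3),"F",np.round(E@s["ft_force"][:2],1),"w",round(s["width"],4),"q",np.round(s["joints"],2))
E
python3 - <<'E'
from h import *
st()
E
```

```text
t 2.85 h [-200.5 -149.7] z 192.3 rot [ 3.141  0.    -0.054] F [-0.3  0.2] w 0.0512 q [-0.09  0.21  1.71 -0.    1.22  1.54]
```

Request:
{"op": "drive_tool", "data": {
  "deltas": [0,0,0.04,0,0,0,0.04,0,0,0,0.04,0,0,0,0.03,0,0,0,0.015,0,0,0,0.006,0,0,0,0,0]
}}

```text
time_s: 3.55
eef_pos: [0.4507, 0.0363, 0.0213]
eef_rot: [3.141, 0.001, -0.057]
ft_force: [-0.9, 0.4, -0.0]
width: 0.0516
finger_force: 0.0
```

Run:
```python
from h import *
st()
p,d=vision.grab_frame("side");cv2.imwrite("pics/s1.png",cv2.resize(p[130:270,230:430],None,fx=4,fy=4,interpolation=2)[:,:,::-1])
```

```text
t 3.55 h [-200.7 -151. ] z 21.3 rot [ 3.141e+00  1.000e-03 -5.700e-02] F [-0.9  0.4] w 0.0516 q [-0.09  0.44  1.94 -0.    0.76  1.54]
```

View pics/s1.png

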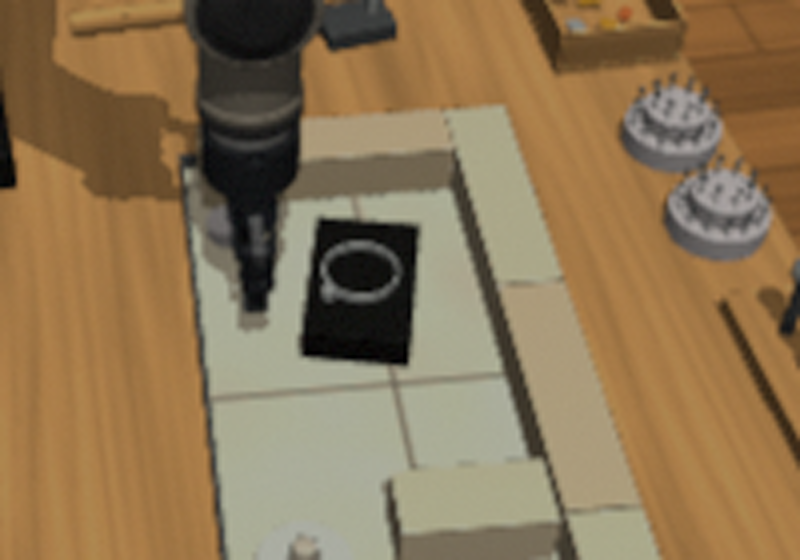

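The fingers stand low, at crop (255,305), in front of the block at (360,290), and are clear of the tin. Starting the push towards the back row.

Request:
{"op": "drive_tool", "data": {
  "deltas": [0.008,0,0.002,0,0.006,0,0,0,0.004,0,0,0,0.004,0,0,0,0.004,0,0,0,0.004,0,0,0,0.004,0,0,0,0.004,0,0,0]
}}

```text
time_s: 4.4
eef_pos: [0.4892, 0.0349, 0.0195]
eef_rot: [3.141, 0.0, -0.056]
ft_force: [0.6, -0.0, 0.0]
width: 0.0514
finger_force: 0.0
```

Request:
{"op": "drive_tool", "data": {
  "deltas": [0.004,0,0,0,0.004,0,0,0,0.004,0,0,0,0.004,0,0,0,0.004,0,0,0,0.004,0,0,0,0.004,0,0,0,0.004,0,0,0]
}}

```text
time_s: 5.2
eef_pos: [0.5212, 0.0331, 0.0195]
eef_rot: [3.142, -0.0, -0.056]
ft_force: [-0.0, 0.4, 0.4]
width: 0.0512
finger_force: 0.0
```

```bash
cat >> h.py <<'E'
def look():
    p,d=vision.grab_frame("top");W=pts("top",d)
    o,_=measure(p,d,W);b=o["block"];w,h,a=b[2:]
    yaw=np.radians(a-90 if w>h else a);print("block",H(b[:2]/1000),b,"yaw rel",round(yaw-th,3))
    for k in models.spot_point("bangle","top")[:1]:
        u,v=np.round(k["point"]).astype(int);print("bangle",H(W[v,u]),round(k["score"],2))
    return p,d,W
E
python3 - <<'E'
from h import *
st();look()
E
```

```text
t 5.2 h [-130.1 -150.2] z 19.5 rot [ 3.142 -0.    -0.056] F [-0.   0.4] w 0.0512 q [-0.08  0.54  1.75 -0.    0.85  1.54]
block [-93.2 -65.7] [562.8 115.4   6.7   3.1   6.6] yaw rel -1.399
```

Run:
```python
from h import *
p,d=vision.grab_frame("side");a=p[130:270,230:430]
q,_=vision.grab_frame("top");b=q[110:210,190:340]
o=np.zeros((600,800,3),np.uint8);o[:280,:400]=cv2.resize(a,(400,280),interpolation=2);o[:267,400:]=cv2.resize(b,(400,267),interpolation=2)
o[290:590,:]=cv2.resize(p[165:225,260:420],(800,300),interpolation=2)
cv2.imwrite("pics/s2.png",o[:,:,::-1])
```

```text
(no output)
```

View pics/s2.png

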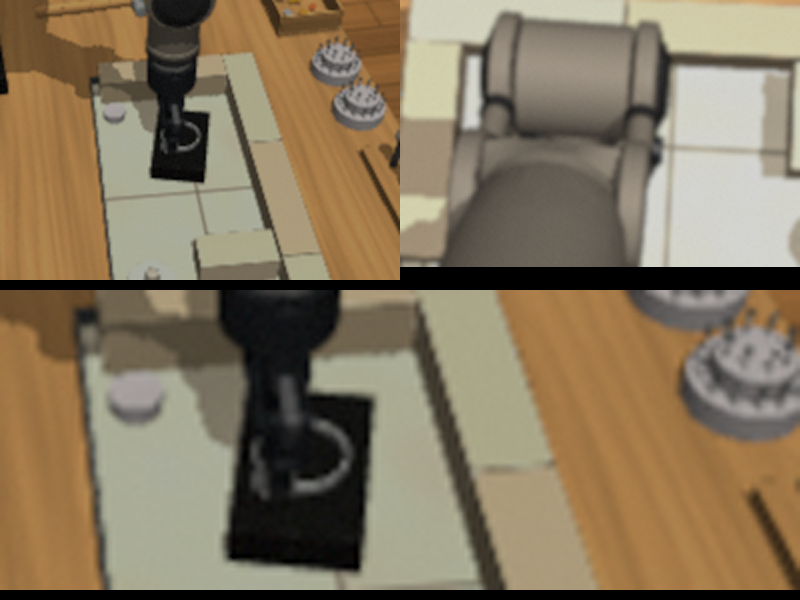

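Run:
```python
from h import *
st()
i=vision.camera_info("side");K=np.array(i["mtx"]);T=np.array(i["extrinsics"])
for P in([.5212,.0331,.0195],[.519,-.007,.0195],[.522,.073,.0195]):
    c=T@np.r_[P,1];print("tcp px",np.round((K@c[:3])[:2]/c[2],1))
p,d=vision.grab_frame("side");W=pts("side",d)
dark=(p.max(-1)<80)
for v in range(180,224,4):
    print(v,[(u,*np.round(H(W[v,u])).astype(int),int(W[v,u,2]*1000)) for u in range(300,340,4) if d[v,u]>0 and dark[v,u]])
```

```text
t 5.4 h [-130.5 -150.2] z 19.4 rot [ 3.142  0.    -0.056] F [ 0.4 -0.3] w 0.0511 q [-0.08  0.54  1.75 -0.    0.85  1.54]
tcp px [313.9 208.1]
tcp px [315.6 216.8]
tcp px [311.8 199.8]
180 [(308, np.int64(-150), np.int64(-134), 134), (312, np.int64(-144), np.int64(-177), 173), (316, np.int64(-134), np.int64(-185), 179), (320, np.int64(-118), np.int64(-168), 162)]
184 [(312, np.int64(-144), np.int64(-179), 157), (316, np.int64(-134), np.int64(-190), 167), (320, np.int64(-118), np.int64(-171), 148)]
188 [(312, np.int64(-134), np.int64(-120), 84), (316, np.int64(-136), np.int64(-206), 166), (320, np.int64(-118), np.int64(-176), 136), (324, np.int64(-86), np.int64(-84), 45), (328, np.int64(-73), np.int64(-87), 47), (332, np.int64(-59), np.int64(-87), 45)]
192 [(308, np.int64(-144), np.int64(-97), 45), (312, np.int64(-144), np.int64(-181), 126), (316, np.int64(-137), np.int64(-215), 158), (320, np.int64(-125), np.int64(-215), 156), (328, np.int64(-76), np.int64(-105), 45), (332, np.int64(-62), np.int64(-106), 44)]
196 [(308, np.int64(-147), np.int64(-119), 48), (312, np.int64(-144), np.int
[... 1012 characters left out ...]
), (332, np.int64(-74), np.int64(-178), 42)]
212 [(308, np.int64(-156), np.int64(-189), 44), (312, np.int64(-143), np.int64(-193), 47), (316, np.int64(-130), np.int64(-194), 46), (320, np.int64(-117), np.int64(-196), 47), (324, np.int64(-104), np.int64(-194), 43), (328, np.int64(-90), np.int64(-194), 42), (332, np.int64(-78), np.int64(-199), 46)]
216 [(308, np.int64(-156), np.int64(-192), 27), (312, np.int64(-143), np.int64(-194), 28), (316, np.int64(-130), np.int64(-196), 29), (320, np.int64(-117), np.int64(-199), 30), (324, np.int64(-105), np.int64(-203), 33), (328, np.int64(-92), np.int64(-207), 36)]
220 [(324, np.int64(-104), np.int64(-203), 14), (328, np.int64(-91), np.int64(-206), 15)]
```

Run:
```python
from h import *
np.set_printoptions(linewidth=200)
p,d=vision.grab_frame("side");W=pts("side",d)
h=(W[...,:2]-C)@E.T*1000
print(np.arange(306,324))
for v in range(194,215):
    print(v,"y",h[v,306:324,1].astype(int)," z",(W[v,306:324,2]*1000).astype(int))
i=vision.camera_info("side");K=np.array(i["mtx"]);T=np.array(i["extrinsics"])
f=lambda hx,hy,z:(lambda c:np.round((K@c[:3])[:2]/c[2],1))(T@np.r_[C+E.T@np.array([hx,hy])/1000,z/1000,1])
for z in(19,30,44,60,80):print(z,f(-130,-190,z),f(-130,-110,z))
```

```text
[306 307 308 309 310 311 312 313 314 315 316 317 318 319 320 321 322 323]
194 y [ -73 -106 -105 -106 -104 -115 -181 -208 -212 -214 -212 -211 -213 -213 -211 -108 -111 -112]  z [ 13  46  44  45  42  53 118 144 148 149 146 146 147 147 145  42  45  45]
195 y [ -75 -111 -109 -111 -119 -114 -184 -214 -212 -216 -210 -210 -213 -209 -211 -116 -118 -116]  z [ 10  45  43  45  52  46 116 145 143 146 140 140 143 139 140  45  47  44]
196 y [ -82 -118 -116 -116 -125 -179 -186 -211 -212 -210 -212 -211 -208 -210 -211 -117 -121 -122]  z [ 12  48  45  45  53 107 113 138 139 137 139 137 133 135 136  41  44  45]
197 y [ -91 -119 -120 -124 -129 -184 -193 -209 -208 -210 -210 -210 -198 -212 -211 -125 -127 -126]  z [ 16  44  44  48  52 108 116 132 131 132 132 132 119 133 131  45  46  45]
198 y [ -90 -122 -123 -127 -131 -124 -193 -207 -208 -203 -202 -200 -202 -209 -207 -131 -127 -130]  z [ 10  42  42  47  50  43 112 125 126 121 120 117 118 126 124  46  42  44]
199 y [  -98 -1027  -130  -127  -137  -138  -198  -207  -206  -201  -207  -207  -205  -208  -205  -131  -136  -136]  z [ 13 954  45  41  51  52 113 121
[... 1905 characters left out ...]
-189 -191 -192]  z [47 45 44 42 43 43 43 46 46 47 44 45 41 45 44 44 46 46]
212 y [-188 -186 -190 -188 -190 -189 -191 -190 -192 -194 -192 -191 -191 -193 -193 -191 -193 -194]  z [45 42 46 43 45 43 45 44 45 47 45 44 43 45 44 41 43 44]
213 y [-189 -188 -188 -191 -192 -194 -195 -195 -194 -196 -196 -198 -195 -197 -200 -198 -200 -201]  z [40 39 39 41 42 44 44 45 42 44 44 46 43 44 47 44 46 47]
214 y [-187 -189 -191 -192 -195 -193 -193 -193 -194 -195 -198 -197 -197 -201 -201 -198 -201 -202]  z [33 35 38 38 41 38 38 37 38 38 42 40 40 44 43 40 42 44]
19 [315.6 216.8] [312.3 199.8]
30 [315.7 214.6] [312.3 197.5]
44 [315.8 211.7] [312.5 194.6]
60 [316.  208.3] [312.6 191.2]
80 [316.2 204. ] [312.8 186.9]
```

Side depth shows the right fingertip at about z = 70 mm (pixel (315,205)), above the untouched block and bangle. The tips are therefore much higher than the reported TCP. I'll back out and measure this directly.

Request:
{"op": "drive_tool", "data": {
  "deltas": [0,0,-0.015,0,-0.025,0,0,0,-0.025,0,0,0,-0.025,0,0,0,-0.01,0,0,0,0,0,0,0]
}}

```text
time_s: 6.1
eef_pos: [0.4353, 0.038, 0.0347]
eef_rot: [3.142, 0.0, -0.056]
ft_force: [0.6, 0.1, -0.1]
width: 0.0509
finger_force: 0.0
```

```bash
cat >> h.py <<'E'
def tip(c0=-10,c1=10):
    st();p,d=vision.grab_frame("side");W=pts("side",d);h=(W[...,:2]-C)@E.T*1000
    s=readout.observe();t=H(s["eef_pos"]);z=W[...,2]*1000
    i=vision.camera_info("side");K=np.array(i["mtx"]);T=np.array(i["extrinsics"])
    for dz in(0,50,100):
        c=T@np.r_[s["eef_pos"]+[0,0,dz/1000],1];print(dz,np.round((K@c[:3])[:2]/c[2],1))
    m=(abs(h[...,0]-t[0])<40)&(abs(h[...,1]-t[1])<75)&(z>35)&(z<250)&(p.max(-1)<120)&(d>0)
    for lo in range(35,150,6):
        k=m&(z>=lo)&(z<lo+6)
        if k.sum()>2: print(lo,k.sum(),"hx",np.round(np.percentile(h[k][:,0],[5,95])),"hy",np.round(np.percentile(h[k][:,1],[5,95])))
    return p
E
python3 - <<'E'
from h import *
p=tip()
look()
cv2.imwrite("pics/s3.png",cv2.resize(p[130:250,230:390],None,fx=5,fy=5,interpolation=2)[:,:,::-1])
E
```

```text
t 6.1 h [-216.2 -150.1] z 34.7 rot [ 3.142  0.    -0.056] F [0.6 0.1] w 0.0509 q [-0.09  0.4   1.96 -0.    0.78  1.54]
0 [288.9 207. ]
50 [288.7 196.3]
100 [288.4 185. ]
77 3 hx [-229. -211.] hy [-181. -177.]
83 6 hx [-228. -214.] hy [-187. -178.]
89 9 hx [-229. -210.] hy [-188. -179.]
95 8 hx [-228. -212.] hy [-189. -181.]
101 8 hx [-225. -214.] hy [-189. -123.]
107 3 hx [-227. -224.] hy [-182. -122.]
125 8 hx [-231. -211.] hy [-206. -185.]
131 18 hx [-228. -208.] hy [-207. -197.]
137 6 hx [-231. -210.] hy [-210. -185.]
143 9 hx [-234. -210.] hy [-210. -170.]
149 20 hx [-234. -203.] hy [-212. -167.]
block [ -71.8 -134.3] [580.3  45.7 125.   31.1  80.9] yaw rel -0.102
bangle [-192.4 -155.9] 0.42
```

View pics/s3.png

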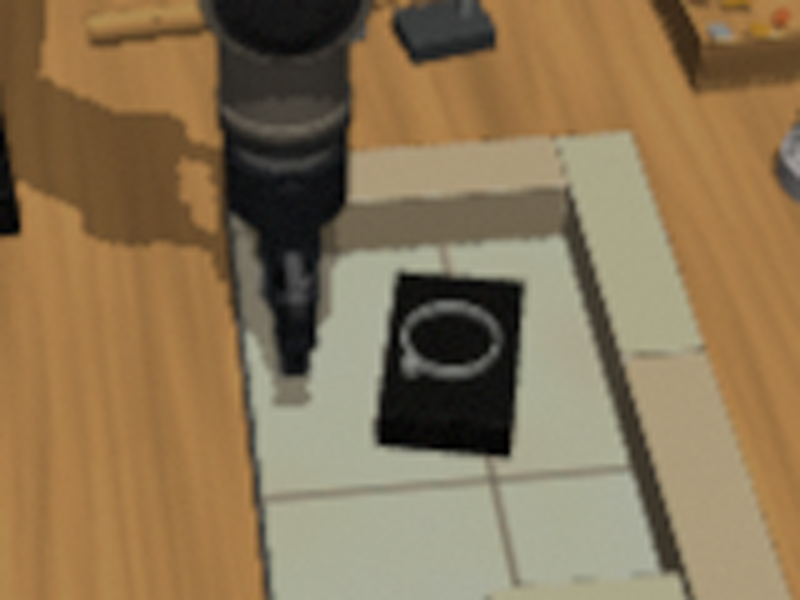

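The block and bangle are untouched in the picture. The fingertip at picture (293,372) measures about z = 79 mm while the TCP reads 35, so the tips sit about 44 mm above the reported TCP at this opening. I'll descend in small steps, watching force and picture.

Request:
{"op": "drive_tool", "data": {
  "deltas": [0.015,0,0.012,0,0,0,0.012,0,0,0,0.006,0,0,0,0.004,0,0,0,0,0]
}}

```text
time_s: 6.75
eef_pos: [0.4509, 0.0371, 0.0001]
eef_rot: [3.142, 0.001, -0.056]
ft_force: [-0.3, 0.5, 0.5]
width: 0.0508
finger_force: 0.0
```

Run:
```python
from h import *
p=tip();print(readout.observe()["ft_force"])
```

```text
t 6.75 h [-200.5 -150.2] z 0.1 rot [ 3.142e+00  1.000e-03 -5.600e-02] F [-0.3  0.5] w 0.0508 q [-0.09  0.48  1.95 -0.    0.71  1.54]
0 [293.3 213.6]
50 [293.1 203.4]
100 [293.  192.5]
35 3 hx [-165. -163.] hy [-191. -189.]
41 7 hx [-206. -162.] hy [-190. -140.]
47 11 hx [-214. -162.] hy [-189. -178.]
53 6 hx [-210. -199.] hy [-188. -181.]
59 9 hx [-214. -194.] hy [-188. -180.]
65 9 hx [-211. -198.] hy [-189. -121.]
71 4 hx [-210. -202.] hy [-189. -130.]
89 7 hx [-216. -192.] hy [-205. -188.]
95 13 hx [-214. -194.] hy [-208. -200.]
101 5 hx [-215. -206.] hy [-207. -202.]
107 12 hx [-220. -193.] hy [-212. -147.]
113 12 hx [-216. -193.] hy [-212. -177.]
119 24 hx [-219. -187.] hy [-213. -171.]
125 14 hx [-218. -189.] hy [-214. -151.]
131 20 hx [-218. -187.] hy [-217. -168.]
137 25 hx [-221. -186.] hy [-217. -164.]
143 44 hx [-217. -191.] hy [-217. -164.]
149 24 hx [-214. -195.] hy [-211. -173.]
[ 0.41602663 -0.44770167 -0.0352871 ]
```

TCP reads 0, below the 12 mm floor, with no contact force, so the offset is real. Lowering the tips to about 21 mm.

Request:
{"op": "drive_tool", "data": {
  "deltas": [0,0,0.007,0,0,0,0.006,0,0,0,0.004,0,0,0,0.003,0,0,0,0.002,0,0,0,0,0]
}}

```text
time_s: 7.4
eef_pos: [0.4509, 0.0371, -0.0218]
eef_rot: [3.142, 0.0, -0.056]
ft_force: [0.1, -0.3, 0.1]
width: 0.0513
finger_force: 0.0
```

```bash
sed -i 's/(z>35)&(z<250)/(z>16)\&(z<110)\&(h[...,0]<t[0]+16)/;s/range(35,150,6)/range(16,70,4)/' h.py
python3 - <<'E'
from h import *
p=tip();print(readout.observe()["ft_force"])
E
```

```text
t 7.4 h [-200.6 -150.2] z -21.8 rot [ 3.142  0.    -0.056] F [ 0.1 -0.3] w 0.0513 q [-0.09  0.52  1.97 -0.    0.65  1.54]
0 [293.3 217.9]
50 [293.2 207.9]
100 [293.  197.4]
16 3 hx [-216. -202.] hy [-181. -107.]
20 4 hx [-210. -196.] hy [-182. -179.]
24 5 hx [-213. -197.] hy [-182. -178.]
28 5 hx [-211. -194.] hy [-185. -177.]
32 8 hx [-207. -194.] hy [-190. -180.]
36 8 hx [-213. -195.] hy [-189. -181.]
40 10 hx [-213. -199.] hy [-189. -122.]
44 7 hx [-210. -199.] hy [-189. -141.]
68 7 hx [-215. -195.] hy [-207. -189.]
[-0.45015846 -0.10567468 -0.25056849]
```

Tips at about 21 mm, no contact. Pushing now.

Request:
{"op": "drive_tool", "data": {
  "deltas": [0.008,0,0,0,0.006,0,0,0,0.004,0,0,0,0.004,0,0,0,0.004,0,0,0,0.004,0,0,0,0.004,0,0,0,0.004,0,0,0]
}}

```text
time_s: 8.25
eef_pos: [0.4889, 0.0348, -0.0217]
eef_rot: [3.141, 0.001, -0.056]
ft_force: [-1.2, -1.0, -0.2]
width: 0.0513
finger_force: 0.6
```

Request:
{"op": "drive_tool", "data": {
  "deltas": [0.004,0,0,0,0.004,0,0,0,0.004,0,0,0,0.004,0,0,0,0.004,0,0,0,0.004,0,0,0]
}}

```text
time_s: 8.85
eef_pos: [0.5131, 0.0336, -0.0215]
eef_rot: [3.142, 0.0, -0.056]
ft_force: [-2.5, 0.1, 1.1]
width: 0.0512
finger_force: 1.3
```

```bash
cat >> h.py <<'E'
def sblock():
    """block top and bangle from the side view"""
    st();p,d=vision.grab_frame("side");W=pts("side",d);h=(W[...,:2]-C)@E.T*1000;z=W[...,2]*1000
    m=((h[...,0]>-185)&(h[...,0]<5)&(h[...,1]>-260)&(h[...,1]<5)&(z>37)&(z<50)&(p.max(-1)<80)&(d>0)).astype(np.uint8)
    n,L,S,_=cv2.connectedComponentsWithStats(m);i=1+np.argmax(S[1:,4]);q=h[L==i]
    (cx,cy),(w,b),a=cv2.minAreaRect(q.astype(np.float32));print("block h",np.round([cx,cy,w,b,a],1),"hx",np.round(np.percentile(q[:,0],[1,99])),"hy",np.round(np.percentile(q[:,1],[1,99])))
    for k in models.masks_of("bangle","side")[:2]:
        g=k["mask"]&(d>0)
        if g.any(): print("bangle",round(k["score"],2),rect(h[g]/1000))
    return p,d,W,h
E
python3 - <<'E'
from h import *
sblock()
E
```

```text
t 8.85 h [-138.2 -150.2] z -21.5 rot [ 3.142  0.    -0.056] F [-2.5 -0. ] w 0.0512 q [-0.08  0.6   1.8  -0.    0.75  1.54]
block h [ -96.7 -122.9  110.6  140.1    0.5] hx [-146.  -42.] hy [-192.  -58.]
bangle 0.55 [ -82.6 -122.5   74.5   46.1   74.6]
bangle 0.34 [-116.6 -491.7   50.3   31.4    7.3]
```

Request:
{"op": "drive_tool", "data": {
  "deltas": [0.004,0,0,0,0.004,0,0,0,0.004,0,0,0,0.004,0,0,0,0.004,0,0,0,0.004,0,0,0,0.003,0,0,0,0.002,0,0,0]
}}

```text
time_s: 9.75
eef_pos: [0.5422, 0.0319, -0.0215]
eef_rot: [3.141, -0.0, -0.056]
ft_force: [-3.3, -1.0, 2.0]
width: 0.0512
finger_force: 1.8
```

Request:
{"op": "drive_tool", "data": {
  "deltas": [0.002,0,0,0,0.002,0,0,0,0.001,0,0,0,0.001,0,0,0,0,0,0,0]
}}

```text
time_s: 10.25
eef_pos: [0.5481, 0.0316, -0.0215]
eef_rot: [3.142, -0.0, -0.056]
ft_force: [-2.0, 0.0, 0.4]
width: 0.0514
finger_force: 1.1
```

Run:
```python
from h import *
p,d,W,h=sblock()
```

```text
t 10.25 h [-103.2 -150.2] z -21.5 rot [ 3.142 -0.    -0.056] F [-2.  -0.1] w 0.0514 q [-0.08  0.64  1.7  -0.    0.8   1.55]
block h [ -58.2 -135.6  233.9  112.2   89.5] hx [-109.   -3.] hy [-232.  -39.]
```

Request:
{"op": "drive_tool", "data": {
  "deltas": [0.001,0,0,0,0.001,0,0,0,0.001,0,0,0,0.001,0,0,0,0,0,0,0]
}}

```text
time_s: 10.85
eef_pos: [0.5494, 0.0315, -0.0215]
eef_rot: [3.141, 0.005, -0.056]
ft_force: [-11.4, 0.2, 9.2]
width: 0.0513
finger_force: 5.4
```

The block is against the back row (11 N). Backing off, lifting and moving to the right end.

Request:
{"op": "drive_tool", "data": {
  "deltas": [-0.008,0,0,0,-0.016,0,0,0,0,0,-0.04,0,0,0,-0.03,0,0,0.04,0,-0.14,0.035,0.04,0,0,0.04,0,0,0,0,0,0,0]
}}

```text
time_s: 11.65
eef_pos: [0.6067, -0.0402, 0.0489]
eef_rot: [3.14, -0.007, 0.082]
ft_force: [0.7, 1.0, -0.2]
width: 0.0515
finger_force: 0.0
```

Request:
{"op": "drive_tool", "data": {
  "deltas": [0,0,0,-0.143,0,0,0,-0.143,0,0,0,-0.143,0,0,0,-0.143,0,0,0,-0.143,0,0,0,-0.143,0,0,0,-0.143,0,0,0,-0.143]
}}

```text
time_s: 12.45
eef_pos: [0.6016, -0.0384, 0.0485]
eef_rot: [3.14, -0.0, 1.234]
ft_force: [-0.2, -0.7, -0.9]
width: 0.0511
finger_force: 0.0
```

Request:
{"op": "drive_tool", "data": {
  "deltas": [0,0,0,-0.143,0,0,0,-0.143,0,0,0,0]
}}

```text
time_s: 12.75
eef_pos: [0.6015, -0.0385, 0.0485]
eef_rot: [3.141, 0.0, 1.515]
ft_force: [-0.6, 0.1, 0.0]
width: 0.0512
finger_force: 0.0
```

Run:
```python
from h import *
p,d,W,h=sblock()
cv2.imwrite("pics/s4.png",cv2.resize(p[130:290,230:430],None,fx=4,fy=3.7,interpolation=2)[:,:,::-1])
```

```text
t 12.75 h [ -45.9 -217.1] z 48.5 rot [3.141 0.    1.515] F [-0.6  0.1] w 0.0512 q [-0.19  0.62  1.48 -0.    1.03 -0.14]
block h [ -48.6 -155.2   91.3  197.4    0.4] hx [-94.  -3.] hy [-235.  -63.]
bangle 0.57 [-227.7  321.5   94.7  224.8   84.2]
bangle 0.51 [ -48.5 -125.9   66.9   48.5   73.8]
```

View pics/s4.png

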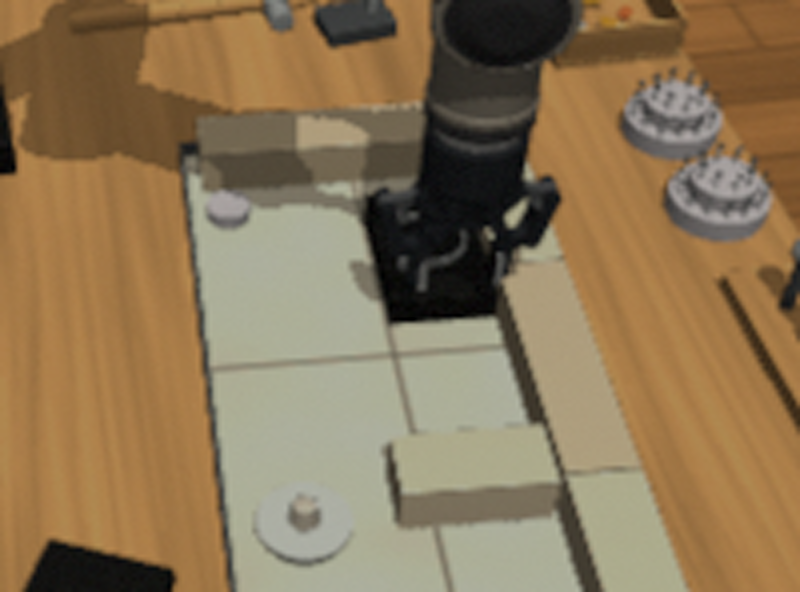

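The picture shows the block square against the back row, with its right end at crop (440,315). The bangle is still on it and the brick is free at (480,475). I'll step back a little, descend, then push towards the side brick.

Request:
{"op": "drive_tool", "data": {
  "deltas": [-0.015,0,0,0,0,0,0.03,0,0,0,0.02,0,0,0,0.012,0,0,0,0.006,0,0,0,0,0]
}}

```text
time_s: 13.45
eef_pos: [0.6006, -0.054, -0.0198]
eef_rot: [-3.141, 0.0, 1.513]
ft_force: [-0.9, -0.1, 0.4]
width: 0.0511
finger_force: 0.0
```

Request:
{"op": "drive_tool", "data": {
  "deltas": [0.006,0,0,0,0.004,0,0,0,0.004,0,0,0,0.004,0,0,0,0.004,0,0,0,0.004,0,0,0,0.004,0,0,0,0.004,0,0,0]
}}

```text
time_s: 14.25
eef_pos: [0.6025, -0.0198, -0.0195]
eef_rot: [3.142, 0.001, 1.514]
ft_force: [-1.2, -2.6, 0.7]
width: 0.0515
finger_force: 1.4
```

Run:
```python
from h import *
p,d,W,h=sblock()
```

```text
t 14.25 h [ -45.9 -198.4] z -19.5 rot [3.142e+00 1.000e-03 1.514e+00] F [-1.  -2.7] w 0.0515 q [-0.16  0.71  1.53 -0.    0.9  -0.1 ]
block h [ -16.6 -203.    55.6  100.8   42.8] hx [-69.  -3.] hy [-255. -161.]
```

Request:
{"op": "drive_tool", "data": {
  "deltas": [0.004,0,0,0,0.004,0,0,0,0.004,0,0,0,0.004,0,0,0,0.004,0,0,0,0.004,0,0,0,0.004,0,0,0,0.004,0,0,0]
}}

```text
time_s: 15.15
eef_pos: [0.6044, 0.0127, -0.0195]
eef_rot: [-3.142, 0.0, 1.514]
ft_force: [-0.7, -2.4, 0.1]
width: 0.0513
finger_force: 1.3
```

Request:
{"op": "drive_tool", "data": {
  "deltas": [0.004,0,0,0,0.003,0,0,0,0.002,0,0,0,0.002,0,0,0,0.001,0,0,0,0.001,0,0,0]
}}

```text
time_s: 15.75
eef_pos: [0.6051, 0.0253, -0.0195]
eef_rot: [-3.142, 0.0, 1.514]
ft_force: [-0.3, -2.6, 0.7]
width: 0.051
finger_force: 1.3
```

Request:
{"op": "drive_tool", "data": {
  "deltas": [0.001,0,0,0,0.001,0,0,0,0.001,0,0,0,0,0,0,0]
}}

```text
time_s: 16.15
eef_pos: [0.6053, 0.0285, -0.0195]
eef_rot: [-3.142, -0.0, 1.514]
ft_force: [-0.9, -1.7, 0.0]
width: 0.0512
finger_force: 0.9
```

Request:
{"op": "drive_tool", "data": {
  "deltas": [0.001,0,0,0,0.001,0,0,0,0.001,0,0,0,0,0,0,0]
}}

```text
time_s: 16.55
eef_pos: [0.6053, 0.0289, -0.0195]
eef_rot: [-3.141, 0.003, 1.514]
ft_force: [-1.7, -11.8, 1.1]
width: 0.0509
finger_force: 6.1
```

The block is home in y (12 N). Backing off, lifting and moving over to the right of the brick.

Request:
{"op": "drive_tool", "data": {
  "deltas": [-0.006,0,0,0,-0.016,0,0,0,0,0,-0.04,0,0,0,-0.03,0,-0.045,0,0,0,-0.045,0,0,0,-0.045,0,0,0,-0.045,0,0,0]
}}

```text
time_s: 17.35
eef_pos: [0.5937, -0.1724, 0.0507]
eef_rot: [3.141, -0.0, 1.514]
ft_force: [0.9, -0.1, -0.5]
width: 0.0512
finger_force: 0.0
```

Request:
{"op": "drive_tool", "data": {
  "deltas": [-0.045,-0.006,0,0,-0.043,-0.006,0,0,0,0,0,0,0,0,0,0]
}}

```text
time_s: 17.75
eef_pos: [0.5763, -0.2587, 0.0503]
eef_rot: [3.142, -0.001, 1.511]
ft_force: [-0.4, 0.7, -0.4]
width: 0.0514
finger_force: 0.0
```

Run:
```python
from h import *
st();p,d,W=look();z=W[...,2]
for m in models.masks_of("loose_brick","top"):
    if m["extent"][0]<400: r=rect(W[m["mask"]&(abs(z-.062)<.006)]);print("brick",m["score"],H(r[:2]/1000),r)
q,dq=vision.grab_frame("side")
o=np.hstack([cv2.resize(p[105:215,185:315],(400,338),interpolation=2),cv2.resize(q[140:270,270:400],(400,338),interpolation=2)])
cv2.imwrite("pics/s5.png",o[:,:,::-1])
```

```text
t 17.75 h [ -58.6 -438.4] z 50.3 rot [ 3.142e+00 -1.000e-03  1.511e+00] F [-0.5  0.7] w 0.0514 q [-0.54  0.67  1.39  0.    1.09 -0.48]
block [-45.2 -68.5] [610.6 109.9 138.9  91.4  86. ] yaw rel -0.013
bangle [-43.3 -69.6] 0.66
brick 0.83 [ -60.8 -373.4] [ 577.8 -193.7   42.1  113.4   86.3]
```

View pics/s5.png

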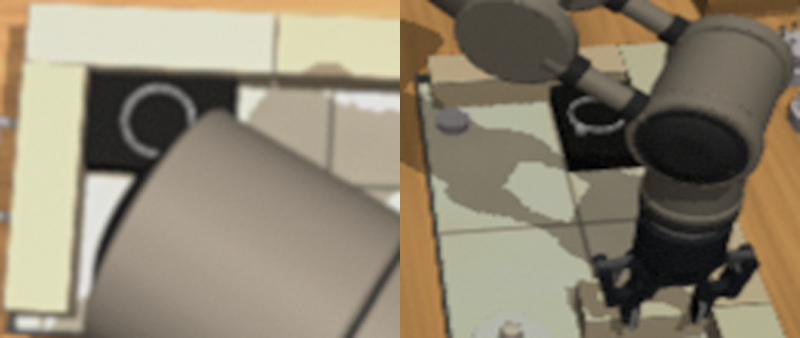

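The left half shows the block seated in the corner with the bangle centred at (157,120). The right half shows the gripper near the brick, which still stands at (630,300). Descending beside the brick.

Request:
{"op": "drive_tool", "data": {
  "deltas": [0,0,0.03,0,0,0,0.02,0,0,0,0.012,0,0,0,0.007,0,0,0,0,0]
}}

```text
time_s: 18.45
eef_pos: [0.5769, -0.2569, -0.019]
eef_rot: [-3.141, -0.0, 1.515]
ft_force: [-0.0, -0.1, 0.3]
width: 0.0511
finger_force: 0.0
```

Request:
{"op": "drive_tool", "data": {
  "deltas": [0.006,0,0,0,0.004,0,0,0,0.004,0,0,0,0.004,0,0,0,0.006,0,0,0,0.008,0,0,0,0.008,0,0,0,0.008,0,0,0]
}}

```text
time_s: 19.25
eef_pos: [0.5802, -0.2097, -0.0178]
eef_rot: [3.14, 0.001, 1.514]
ft_force: [-0.4, -5.5, 4.4]
width: 0.0514
finger_force: 2.6
```

Request:
{"op": "drive_tool", "data": {
  "deltas": [0.008,0,0,0,0.008,0,0,0,0.008,0,0,0,0.008,0,0,0,0.008,0,0,0,0.008,0,0,0,0.008,0,0,0,0.008,0,0,0]
}}

```text
time_s: 20.05
eef_pos: [0.5838, -0.1456, -0.0179]
eef_rot: [3.14, 0.001, 1.514]
ft_force: [-0.7, -6.1, 4.1]
width: 0.0514
finger_force: 2.6
```

```bash
cat >> h.py <<'E'
def sbrick():
    st();q,d=vision.grab_frame("side");W=pts("side",d);h=(W[...,:2]-C)@E.T*1000;z=W[...,2]*1000
    k=(abs(z-62)<5)&(h[...,0]<-8)&(h[...,0]>-135)&(h[...,1]<-120)&(h[...,1]>-450)&(q.min(-1)>100)&(d>0)
    n,L,S,_=cv2.connectedComponentsWithStats(k.astype(np.uint8));i=1+np.argmax(S[1:,4]);k=L==i
    (cx,cy),(w,b),a=cv2.minAreaRect(h[k].astype(np.float32));print("brick",np.round([cx,cy,w,b,a],1),np.round(np.percentile(h[k],[1,99],axis=0)))
    return q,d,W,h
E
python3 - <<'E'
from h import *
sbrick()
E
```

```text
t 20.05 h [ -57.6 -325. ] z -17.9 rot [3.140e+00 1.000e-03 1.514e+00] F [-0.4 -6.1] w 0.0514 q [-0.37  0.71  1.54 -0.    0.89 -0.31]
brick [-120.2 -266.4    4.3   21.8    0.3] [[-122. -277.]
 [-118. -256.]]
```

Request:
{"op": "drive_tool", "data": {
  "deltas": [0.008,0,0,0,0.008,0,0,0,0.008,0,0,0,0.008,0,0,0,0.008,0,0,0,0.008,0,0,0,0.008,0,0,0,0.008,0,0,0]
}}

```text
time_s: 20.9
eef_pos: [0.5871, -0.0818, -0.0182]
eef_rot: [3.141, 0.001, 1.514]
ft_force: [0.4, -5.2, 4.1]
width: 0.0513
finger_force: 2.6
```

Request:
{"op": "drive_tool", "data": {
  "deltas": [0.007,0,0,0,0.006,0,0,0,0.005,0,0,0,0.005,0,0,0,0.004,0,0,0,0.004,0,0,0,0.003,0,0,0,0.002,0,0,0]
}}

```text
time_s: 21.7
eef_pos: [0.589, -0.0457, -0.0185]
eef_rot: [3.142, 0.0, 1.514]
ft_force: [-0.4, -5.0, 3.7]
width: 0.0512
finger_force: 2.5
```

Run:
```python
from h import *
sbrick()
```

```text
t 21.7 h [ -57.9 -225. ] z -18.5 rot [3.142 0.    1.514] F [-0.1 -5. ] w 0.0512 q [-0.21  0.69  1.57 -0.    0.88 -0.15]
brick [-120.8 -166.4    5.6   21.1    2.5] [[-123. -176.]
 [-118. -156.]]
```

Request:
{"op": "drive_tool", "data": {
  "deltas": [0.002,0,0,0,0.002,0,0,0,0.002,0,0,0,0.002,0,0,0,0.002,0,0,0,0.002,0,0,0,0.001,0,0,0,0.001,0,0,0]
}}

```text
time_s: 22.55
eef_pos: [0.5898, -0.0318, -0.0186]
eef_rot: [-3.142, 0.0, 1.514]
ft_force: [-0.0, -4.0, 3.6]
width: 0.0509
finger_force: 2.2
```

Request:
{"op": "drive_tool", "data": {
  "deltas": [0.001,0,0,0,0.001,0,0,0,0.001,0,0,0,0,0,0,0]
}}

```text
time_s: 22.95
eef_pos: [0.59, -0.0287, -0.0186]
eef_rot: [-3.142, -0.0, 1.514]
ft_force: [0.3, -3.6, 3.0]
width: 0.0513
finger_force: 1.7
```

Request:
{"op": "drive_tool", "data": {
  "deltas": [0.001,0,0,0,0.001,0,0,0,0.001,0,0,0,0,0,0,0]
}}

```text
time_s: 23.35
eef_pos: [0.5901, -0.0273, -0.0185]
eef_rot: [-3.141, 0.002, 1.514]
ft_force: [-2.2, -9.8, 1.9]
width: 0.0512
finger_force: 5.1
```

Request:
{"op": "drive_tool", "data": {
  "deltas": [0.001,0,0,0,0,0,0,0]
}}

```text
time_s: 23.55
eef_pos: [0.5901, -0.0273, -0.0185]
eef_rot: [-3.141, 0.003, 1.514]
ft_force: [-1.5, -14.6, 3.1]
width: 0.0513
finger_force: 7.3
```

Request:
{"op": "drive_tool", "data": {
  "deltas": [-0.008,0,0,0,-0.02,0,0,0,0,0,-0.04,0,0,0,-0.04,0,-0.045,0,0,0,-0.045,0,0,0,-0.045,0,0,0,-0.045,0,0,0]
}}

```text
time_s: 24.35
eef_pos: [0.578, -0.233, 0.0611]
eef_rot: [-3.141, -0.002, 1.514]
ft_force: [1.0, 0.3, 0.0]
width: 0.051
finger_force: 0.0
```

Request:
{"op": "drive_tool", "data": {
  "deltas": [-0.045,-0.02,0,0,-0.045,-0.02,0,0,-0.03,-0.03,0,0,-0.03,-0.03,0,0,-0.03,-0.03,0,0,-0.03,-0.03,0,0,0,0,0,0]
}}

```text
time_s: 25.05
eef_pos: [0.4033, -0.4356, 0.061]
eef_rot: [-3.141, -0.001, 1.509]
ft_force: [1.0, 0.8, -0.9]
width: 0.0508
finger_force: 0.0
```

Run:
```python
from h import *
p,d,W=look();h=(W[...,:2]-C)@E.T*1000;z=W[...,2]*1000
k=(abs(z-62)<5)&(h[...,0]<-4)&(h[...,0]>-135)&(h[...,1]<-120)&(h[...,1]>-250)&(d>0)
(cx,cy),(w,b),a=cv2.minAreaRect(h[k].astype(np.float32));print("brick",np.round([cx,cy,w,b,a],1))
q,dq,_,_=sbrick();sblock()
o=np.hstack([cv2.resize(p[105:215,185:315],(400,338),interpolation=2),cv2.resize(q[140:270,270:400],(400,338),interpolation=2)])
cv2.imwrite("pics/s6.png",o[:,:,::-1])
```

```text
block [-44.7 -66.1] [611.2 112.2 134.8  90.7  86.6] yaw rel -0.003
bangle [-39.7 -66.2] 0.49
brick [ -61.7 -167.8   57.2  115.3   90. ]
t 25.15 h [-218.6 -621.9] z 61.0 rot [ 3.141e+00 -2.000e-03  1.512e+00] F [-0.1  0.3] w 0.0512 q [-0.95  0.59  1.5   0.    1.05 -0.89]
brick [ -66.2 -165.7   59.9  116.    88.3] [[-122. -195.]
 [ -10. -138.]]
t 25.2 h [-217.8 -621.2] z 61.1 rot [ 3.141e+00 -2.000e-03  1.513e+00] F [0.3 0.2] w 0.0512 q [-0.95  0.59  1.5   0.    1.05 -0.89]
block h [-48.9 -59.9 124.2  91.7  89.5] hx [-94.  -4.] hy [-118.   -1.]
```

View pics/s6.png

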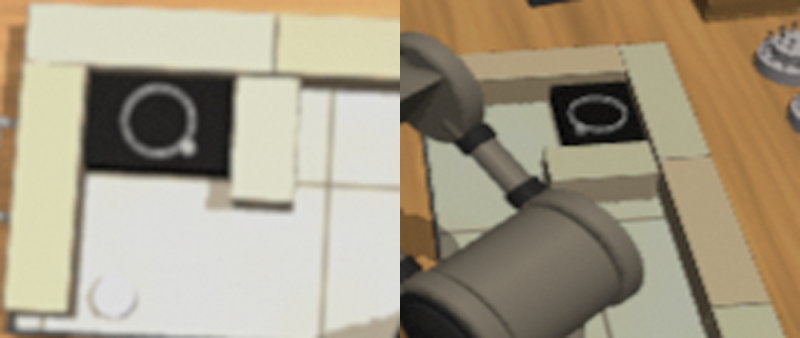

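The picture shows the block in the corner at (157,120) with the bangle centred, and the brick at (265,140) flat against its free end. The arm is clear, so I'll raise it a little and hand in.

Request:
{"op": "drive_tool", "data": {
  "deltas": [0,0,-0.04,0,0,0,-0.04,0,0,0,0,0,0,0,0,0]
}}

```text
time_s: 25.7
eef_pos: [0.408, -0.4324, 0.1423]
eef_rot: [3.14, 0.001, 1.516]
ft_force: [-0.6, 0.5, -0.5]
width: 0.0513
finger_force: 0.0
```

```bash
python3 -c "
from bench import manip
print(manip.job_done())"
```

```text
the job is handed in; nothing more can be done
None
```

The job is handed in at 25.7 s: the charcoal block sits in the corner against both brick faces with the bangle still centred, and the loose brick stands flat against its free end, per the final camera check; no verdict was returned.

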